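Rotate three vessels round the bench instruments

TASK

Each of the three vessels is standing on the wrong instrument: put the conical flask on the stirrer's white plate, the steel beaker on the shaker's black platform and the capped bottle on the scale's round pan, each upright and well centred. Only one vessel fits on a place at a time, so park one on the empty cork mat on the way, and never stand a vessel on the bare bench. Keep the vessels upright, set them down rather than dropping them, and leave the tube rack, the tip box and the white tub where they are.

Things in the scene. Friction and masses are not known exactly. Their poses are not given: they have to be found in the camera images.
- flask: loose white plastic conical (Erlenmeyer) flask, 110 mm tall, 0.12 kg nominal: base 68 mm across, tapering from 6 mm to 66 mm height to a straight neck 28 mm across (66 to 103 mm height), with a 34 mm rim from 104 mm up to the top; closed at the top. Round. Best gripped by the neck, from above, at about 88 mm height. Origin: centre of the underside, z up. At the start it stands on the scale.
- beaker: loose straight-sided open steel beaker, 54 mm outside diameter, 72 mm tall, 3 mm wall, 0.15 kg nominal. Round, no handle. Best gripped across the outside at about 45 mm height. Origin: centre of the underside, z up. At the start it stands on the stirrer.
- bottle: loose amber bottle with a white screw cap that does not turn, 100 mm tall, 0.18 kg nominal: body 54 mm across up to 52 mm height, shoulder to a 28 mm neck at 66 mm, cap 34 mm across from 74 to 100 mm height. Round. Best gripped by the cap, from above, at about 87 mm height. Origin: centre of the underside, z up. At the start it stands on the shaker.
- stirrer: magnetic stirrer, fixed, off: grey housing 155 x 120 mm with a knob on its front (-x) side and a square white ceramic plate 110 x 110 mm whose flat top is 45 mm above the bench. Origin: on the bench, directly under the centre of the plate; the housing reaches 95 mm to its -x and 60 mm to its +x.
- scale: portable scale, fixed: flat black housing 165 x 130 mm with a display at its front (-x) end and a round steel pan 110 mm across whose flat top is 30 mm above the bench. The pan does not give. Origin: on the bench, directly under the centre of the pan; the housing reaches 105 mm to its -x and 60 mm to its +x.
- shaker: orbital shaker, fixed, off: white base 140 x 120 mm under a rectangular black rubber platform 105 mm (its x) by 150 mm (its y) with thin grey edge lines; the platform's flat top is 38 mm above the bench and does not move. Origin: on the bench, directly under the centre of the platform; the base reaches 85 mm to its -x.
- mat: round brown cork mat, fixed to the bench, 120 mm across, 8 mm thick, empty at the start: the parking place. Origin: centre of the underside, on the bench.
- tube_rack: bystander: loose green microtube rack, 82 x 120 x 45 mm (52 mm to the tube caps), beyond the instruments. Origin: centre of the underside.
- tip_box: bystander: loose blue pipette-tip box with white lid, 84 x 119 x 63 mm, at the far right. Origin: centre of the underside.
- tub: bystander: loose empty white plastic tub, 92 mm across, 85 mm tall, at the far left. Origin: centre of the underside.

How it is judged:
On the way:
1. one of the vessels is parked on the cork mat, upright and let go (((horizontal distance between flask and mat below 0.035 m and z of flask in the frame of mat between 0.004 and 0.012 m and angle between flask's own z axis and vertical below 0.08 rad and linear speed of flask below 0.02 m/s and angular speed of flask below 0.2 rad/s and contact force between flask and the fingers below 0.1 N) or (horizontal distance between beaker and mat below 0.035 m and z of beaker in the frame of mat between 0.004 and 0.012 m and angle between beaker's own z axis and vertical below 0.08 rad and linear speed of beaker below 0.02 m/s and angular speed of beaker below 0.2 rad/s and contact force between beaker and the fingers below 0.1 N) or (horizontal distance between bottle and mat below 0.035 m and z of bottle in the frame of mat between 0.004 and 0.012 m and angle between bottle's own z axis and vertical below 0.08 rad and linear speed of bottle below 0.02 m/s and angular speed of bottle below 0.2 rad/s and contact force between bottle and the fingers below 0.1 N))), for 0.2 s.
At the end, for the whole second after the job is handed in: The flask stands on the stirrer's plate, the beaker on the shaker's platform and the bottle on the scale's pan, each within 15 mm of the centre, standing flat on it (height within 4 mm, tilt under 0.08 rad), let go and at rest (horizontal distance between flask and stirrer below 0.015 m and z of flask in the frame of stirrer between 0.041 and 0.049 m and angle between each of flask, beaker, bottle's own z axis and vertical below 0.08 rad and linear speed of each of flask, beaker, bottle below 0.02 m/s and angular speed of each of flask, beaker, bottle below 0.2 rad/s and contact force between each of flask, beaker, bottle and the fingers below 0.1 N and horizontal distance between beaker and shaker below 0.015 m and z of beaker in the frame of shaker between 0.034 and 0.042 m and horizontal distance between bottle and scale below 0.015 m and z of bottle in the frame of scale between 0.026 and 0.034 m); the robot touches nothing.
It fails at once if a vessel is set on the bare bench (its underside comes within 3 mm of bench level) (height (world z) of any of flask, beaker, bottle below 0.003 m).
It fails at once if a vessel is tipped by more than 0.6 rad (angle between any of flask, beaker, bottle's own z axis and vertical above 0.6 rad).
It fails at once if a vessel is dropped (moves faster than 0.6 m/s while no finger touches it, a fall of about 18 mm) ((linear speed of flask above 0.6 m/s and contact force between flask and the fingers below 0.05 N) or (linear speed of beaker above 0.6 m/s and contact force between beaker and the fingers below 0.05 N) or (linear speed of bottle above 0.6 m/s and contact force between bottle and the fingers below 0.05 N)).
It fails at once if the tube rack, the tip box or the tub is moved by more than 20 mm (distance of any of tube_rack, tip_box, tub from where it was at the start of the episode above 0.02 m).
It also fails if it takes over 115 s, if anything falls off the work surface, if the arm or the gripper's body presses on something with over 40 N, if the wrist force passes 120 N, or if a joint passes its speed limit or range.

ROBOT

A 6-joint arm with a two-finger parallel gripper is mounted at the origin on the work surface. World frame = base frame: x ahead of the robot, y to its left, z up, the work surface at z = 0. Lengths are in m, angles in rad, forces in N, time in s.
With the tool pointing down it reaches from about 0.225 to 0.875 m from the base axis. Payload 3.4 kg.
Tool frame: the origin (TCP) lies at the very end of the fingers, on their centre line; the grasp point (between the pads) lies 19 mm behind it; z points along the fingers, y is the line along which they close (so a half turn about z gives the same grasp; the last joint's range is limited). The gripper opens to 85 mm and grips with 20 to 120 N. Pads are 22 mm wide; open, the fingers measure 114 mm over their backs; the gripper's body (76 mm by 85 mm) begins 54 mm behind the grasp point. The pads swing forward as they close: fully open they stand 13 mm farther back than shut.
Start: joints at [-1.464, 0.276, 1.505, -0, 1.361, -0.121], TCP at [0.13, -0.56, 0.231] pointing down, gripper open.
Joint ranges: [-2.89, 2.89], [-0.75, 2.08], [0.22, 2.7], [-1.18, 4.32], [0.11, 2.71], [-2.7, 2.7]. Speed limits (rad/s): [2.57, 2.57, 3.14, 3.14, 3.14, 3.14].

INTERFACE

Orientations are given as a rotation vector (axis times angle).
In Python, from station import bot gives the robot as it stands.
- The arm moves only by the tool move_arm, never from a script. Its argument "motion" is a list of rows, each a list of 5 numbers: the shift along the tool's x, y, z in m, then the turn about the tool's z in rad, then the opening in per cent of the stroke, from 0 (shut) to 100 (fully open). A call has 1 to 20 rows; each row shifts and turns the commanded pose from where the row before left it, along the tool's axes as they then stand; what a row does not reach is not made up. A row lasts 1/12 s, in which the tool goes at most 41.7 mm and 7.16 degrees, less where a joint would pass 70% of its speed; a pose out of reach is approached as far as the arm can. A call is refused whole if a number of a shift passes 0.0417 or a number of a turn 0.125, either way. A call with a gripper value outside its range is refused whole. The fingers move at their own pace and stop on an object; "squeeze" is the grip in N (left out, the last holds). Time passes only in rows, so rows that do not move let the fingers close. It gives the time, the measured TCP pose, the force, the opening and the grip force at its end, in the units of the state.
- bot.get_state(): the state, without advancing time (a new reading comes with each control period).
- bot.get_image(name): name is "scene" or "top" or "wrist"; returns a dict with "pixels" (400x640x3 uint8, red, green, blue), "fov_y" (degrees; the focal length in pixels is half the picture's height over the tangent of half this angle, whatever the lens; pixels are square), "cx", "cy" (the principal point, pixels), "R" (3x3) and "t" (3): a world point X has camera coordinates R X + t; the wrist camera has in their place "tool_from_camera" (4x4, takes a point from camera to tool coordinates, whose origin is the TCP and whose axes are the flange's). Camera axes: x right, y down, z forward; pixel columns grow to the right and rows downward; lengths in m; the calibration is good to about 2 mm. A picture is of the moment at which its call begins: read the wrist's pose just before it. There is no depth.
- bot.job_done(): hands the job in; it is judged then, once.
The state is a dict: "time_s": time; "qpos": joint angles; "qvel": joint speeds; "effort": joint torques, N m; "tool_pos": TCP position; "eef_rot": TCP orientation; "wrist_force": force on the tool from outside, world axes, zero at the start; "torque": the same for the moment, N m; "gripper_width": finger opening in m; "grip_force": force on a finger pad.
Only numpy, scipy, OpenCV 4.12 (cv2) and the standard library are available. Lean on these libraries where they do the work, as an engineer would, in place of code of your own. Each camera call takes 0.05 s, during which the arm holds its last target. There are 200 camera calls.

## Working session

There is one attempt and no reset: what is moved stays moved. The work goes in short steps, Python scripts to look and compute and a tool call to move; the robot and the scene stay as the last step left them, time stands still between calls to the robot, and variables do not carry over. Pictures are saved under pics/ and viewed, at most 14 in all, crops included, and the job is handed in when it is done.

Besides the shell and the picture viewer there is one more tool, called after "Call:" by a JSON object that holds its "method" and its "body". move_arm: Moves the arm, as the interface text tells. Its arguments: {"type":"object","properties":{"motion":{"type":"array"},"squeeze":{"type":"number"}},"required":["motion"]}

```bash
mkdir -p pics; ls
python3 - <<'E'
from station import bot
import cv2
s=bot.get_state();print(s)
for n in("top","scene"):
    im=bot.get_image(n);print(n,im["fov_y"],im["cx"],im["cy"],im["R"],im["t"])
    cv2.imwrite(f"pics/{n}0.png",im["pixels"][:,:,::-1])
E
```

```text
pics
{'time_s': 0.0, 'qpos': array([-1.46399878e+00,  2.76614754e-01,  1.50612822e+00,  1.49326893e-05,
        1.36065260e+00, -1.20994313e-01]), 'qvel': array([ 0.00079517,  0.00140603, -0.00135368, -0.00140268,  0.00097845,
        0.00026829]), 'effort': array([ 7.23277371e-04, -4.16776335e+01, -2.45805162e+01,  8.68836241e-05,
        1.12345006e-02,  2.59879201e-06]), 'tool_pos': array([ 0.12979927, -0.55963813,  0.23043037]), 'eef_rot': array([-3.11944732e+00, -3.56831740e-01, -4.30131506e-05]), 'wrist_force': array([ 0.42882668, -0.15222561, -0.41656505]), 'torque': array([-0.01300079,  0.01446173,  0.03504948]), 'grip_force': 0.0, 'gripper_width': 0.08540287282848456}
top 53.7251270717047 318.3416169516529 201.65384042672056 [[ 1.02393759e-01 -9.94743945e-01  5.06924017e-05]
 [-9.73843496e-01 -1.00252767e-01 -2.03907399e-01]
 [ 2.02840733e-01  2.08294786e-02 -9.78990179e-01]] [-0.04364035  0.6326725   0.98561099]
scene 56.9103324818724 319.2648489462865 198.28142559099635 [[ 0.52375677  0.85173147  0.0152429 ]
 [ 0.53703128 -0.31624192 -0.78204121]
 [-0.66126867  0.41778529 -0.62304028]] [-0.34292658 -0.28281696  1.44038776]
```

View pics/top0.png

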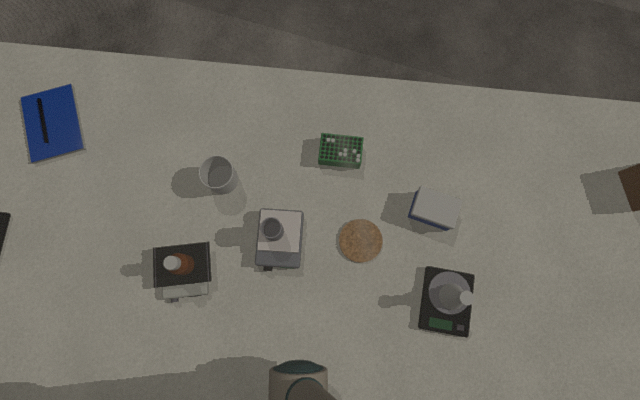

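View pics/scene0.png

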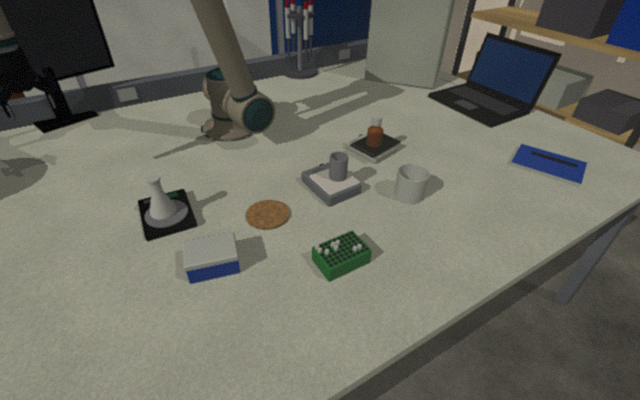

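The top view shows the shaker and bottle near (181,263), the stirrer and beaker near (277,233), the mat at (360,241) and the scale and flask near (450,295). I'll enlarge these areas.

Run:
```python
import cv2
a=cv2.imread("pics/top0.png")
for n,(x,y,w,h) in {"c1":(145,200,165,105),"c2":(330,210,160,135)}.items():
    s=4
    c=cv2.resize(a[y:y+h,x:x+w],None,fx=s,fy=s,interpolation=cv2.INTER_CUBIC)
    c=cv2.convertScaleAbs(c,alpha=1.5)
    cv2.imwrite(f"pics/{n}.png",c)
```

```text
(no output)
```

View pics/c1.png

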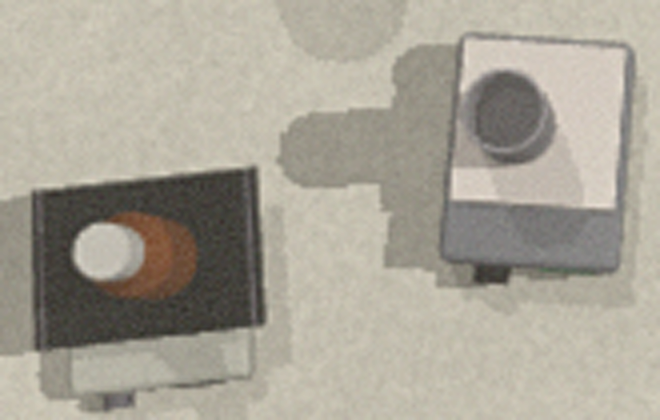

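View pics/c2.png

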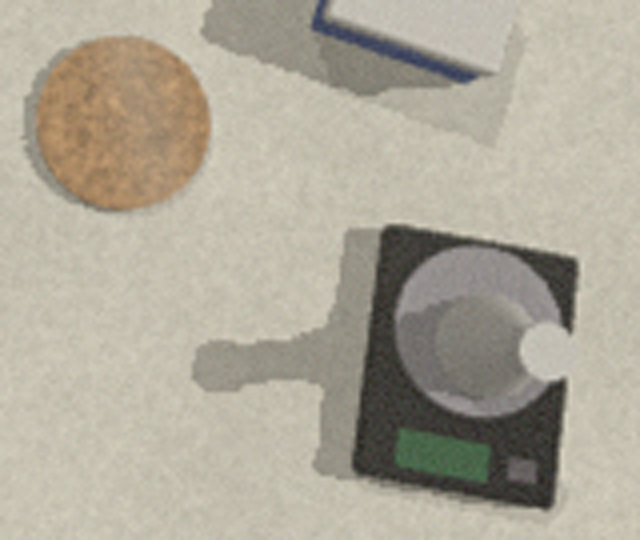

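```bash
cat > h.py <<'E'
import numpy as np
from station import bot
def back(im,uv,z):
    f=200/np.tan(np.radians(im["fov_y"]/2))
    uv=np.atleast_2d(np.array(uv,float))
    d=np.c_[(uv[:,0]-im["cx"])/f,(uv[:,1]-im["cy"])/f,np.ones(len(uv))]@im["R"]
    C=-im["R"].T@im["t"]
    return (C+d*((z-C[2])/d[:,2])[:,None])[:,:2]
def crop(o,uv): return np.array(o)+(np.atleast_2d(uv)+.5)/4-.5
E
python3 - <<'E'
from h import *
im=bot.get_image("top")
o1,o2=(145,200),(330,210)
np.set_printoptions(precision=4,suppress=True)
for n,o,uv,z in [("shaker",o1,[(34,190),(258,168),(266,323),(40,350)],.038),("stirrer",o1,[(463,35),(628,44),(617,209),(451,199)],.045)]:
    p=back(im,crop(o,uv),z);print(n,p.mean(0),[np.linalg.norm(p[i]-p[i-1]) for i in range(4)], "yaw y-edge",np.arctan2(*(p[0]-p[1])[::1]))
for n,o,uv,z in [("cap",o1,(103,251),.138),("beaker",o1,(507,110),.117),("mat",o2,(123,123),.008),("pan",o2,(479,331),.03),("flask",o2,(547,351),.140)]:
    p=back(im,crop(o,uv),z)[0];print(n,p)
p=back(im,crop(o2,[(36,123),(210,123),(123,36),(123,210)]),.008);print("mat dia",np.linalg.norm(p[0]-p[1]),np.linalg.norm(p[2]-p[3]))
p=back(im,crop(o2,[(396,331),(562,331),(479,246),(479,416)]),.03);print("pan dia",np.linalg.norm(p[0]-p[1]),np.linalg.norm(p[2]-p[3]))
p=back(im,crop(o2,[(382,227),(578,260),(552,507),(354,470)]),.02);print("scale housing",p)
tr=back(im,[(218,168),(341,142),(435,205)],.06);print("tub rack tip",tr)
s=bot.get_state();print(s['tool_pos'],s['eef_rot'])
E
```

```text
shaker [0.4354 0.3633] [np.float64(0.10507237290493401), np.float64(0.14927286382902788), np.float64(0.10225383967865065), np.float64(0.14772722046079076)] yaw y-edge -0.20105855025772598
stirrer [0.5508 0.1171] [np.float64(0.11055215478148717), np.float64(0.11175663417473251), np.float64(0.11103481043109024), np.float64(0.11010402142445344)] yaw y-edge -0.04721231180293495
cap [0.4346 0.3573]
beaker [0.5465 0.1301]
mat [ 0.5492 -0.1037]
pan [ 0.4342 -0.3452]
flask [ 0.4254 -0.3497]
mat dia 0.1197527136185324 0.11991703835864163
pan dia 0.10900465363329036 0.10907903248161309
scale housing [[ 0.4959 -0.2812]
 [ 0.4875 -0.4126]
 [ 0.3278 -0.3994]
 [ 0.3376 -0.2705]]
tub rack tip [[ 0.7     0.3029]
 [ 0.8087 -0.0235]
 [ 0.6577 -0.2893]]
[ 0.1298 -0.5598  0.2306] [-3.1199 -0.3568 -0.    ]
```

All the sizes agree with the given ones. The plan is flask to mat, bottle to scale, beaker to shaker, then flask to stirrer. First I square the tool to the world axes and move above the flask.

Call:
{"method": "move_arm", "body": {"motion": [[0,0,0,0.114,100],[0,0,0,0.114,100],[0.02,-0.014,0,0,100],[0.03,-0.021,0.003,0,100],[0.03,-0.021,0.003,0,100],[0.03,-0.021,0.003,0,100],[0.03,-0.021,0.003,0,100],[0.03,-0.021,0.003,0,100],[0.03,-0.021,0.003,0,100],[0.03,-0.021,0.003,0,100],[0.03,-0.021,0.003,0,100],[0.025,-0.018,0.003,0,100],[0.011,-0.01,0.003,0,100],[0,0,0,0,100],[0,0,0,0,100]], "squeeze": 30}}

```text
time_s: 1.4
tool_pos: [0.426, -0.3496, 0.2008]
eef_rot: [-3.141, -0.003, 0.002]
wrist_force: [0.2, 0.3, 0.6]
gripper_width: 0.0853
grip_force: 0.0
```

Run:
```python
from h import *
import cv2
s=bot.get_state();print(s['tool_pos'],s['eef_rot'],s['qpos'])
im=bot.get_image("wrist");print(im["fov_y"],im["cx"],im["cy"],im["tool_from_camera"])
cv2.imwrite("pics/w1.png",im["pixels"][:,:,::-1])
```

```text
[ 0.42599196 -0.34959394  0.20083931] [-3.14131249e+00 -3.09432569e-03  2.06894069e-03] [-8.12970715e-01  2.59693505e-01  1.60564867e+00 -8.01033504e-04
  1.27735710e+00  7.56087648e-01]
66.27104171793897 317.3047347867049 197.71891883862028 [[-5.11648345e-04 -9.55377809e-01 -2.95386154e-01  7.58634833e-02]
 [ 9.99999868e-01 -4.72796769e-04 -2.02950393e-04 -2.16953174e-04]
 [ 5.42366826e-05 -2.95386219e-01  9.55377924e-01 -1.42529082e-01]
 [ 0.00000000e+00  0.00000000e+00  0.00000000e+00  1.00000000e+00]]
```

View pics/w1.png

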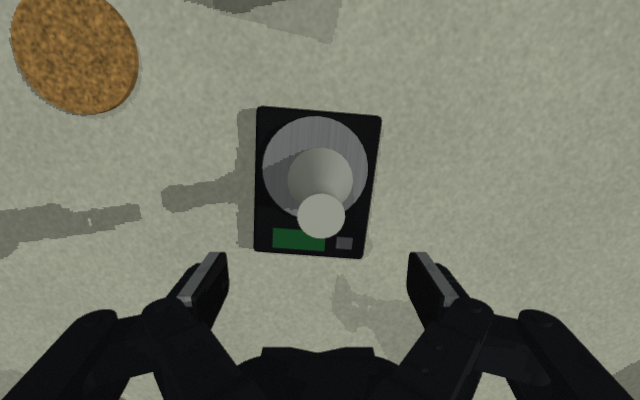

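The wrist view shows the flask rim at (321,216), which puts the flask at about (0.4255, -0.352), agreeing with the top view. The pan centre at (316,167) averages with the top view to about (0.436, -0.3465). Next I go down and grip.

Call:
{"method": "move_arm", "body": {"motion": [[0,0.002,0.015,0,100],[0,0,0.025,0,100],[0,0,0.025,0,100],[0,0,0.02,0,100],[0,0,0.011,0,100],[0,0,0.005,0,100],[0,0,0,0,100],[0,0,0,0,20],[0,0,0,0,20],[0,0,0,0,20],[0,0,0,0,20],[0,0,0,0,20],[0,0,0,0,20],[0,0,0,0,20],[0,0,0,0,20],[0,0,0,0,20]]}}

```text
time_s: 2.78
tool_pos: [0.4263, -0.3524, 0.1012]
eef_rot: [3.141, 0.0, 0.002]
wrist_force: [0.6, 1.4, 5.7]
gripper_width: 0.0321
grip_force: 29.3
```

The width reads 32 mm where the neck should be 28 mm, so the pads may be catching the rim. I regrip a little lower.

Call:
{"method": "move_arm", "body": {"motion": [[0,0,0,0,80],[0,0,0,0,80],[0,0,0,0,80],[0,0,0,0,80],[0,0,0.005,0,80],[0,0,0.002,0,80],[0,0,0,0,20],[0,0,0,0,20],[0,0,0,0,20],[0,0,0,0,20],[0,0,0,0,20],[0,0,0,0,20],[0,0,0,0,20],[0,0,0,0,20],[0,0,0,0,20]]}}

```text
time_s: 4.03
tool_pos: [0.4259, -0.3522, 0.0933]
eef_rot: [3.141, -0.0, 0.0]
wrist_force: [0.2, 0.2, -0.4]
gripper_width: 0.0287
grip_force: 29.5
```

That is the neck: 28.7 mm. I lift and carry it to the mat.

Call:
{"method": "move_arm", "body": {"motion": [[0,0,-0.01,0,20],[0,0,-0.02,0,20],[0,0,-0.025,0,20],[0,0,-0.015,0,20],[0.006,-0.012,0,0,20],[0.012,-0.025,0,0,20],[0.015,-0.03,0,0,20],[0.015,-0.03,0,0,20],[0.015,-0.03,0,0,20],[0.015,-0.03,0,0,20],[0.015,-0.03,0,0,20],[0.015,-0.03,0,0,20],[0.01,-0.02,0,0,20],[0.005,-0.012,0,0,20],[0,0,0.02,0,20],[0,0,0.025,0,20],[0,0,0.02,0,20],[0,0,0.01,0,20],[0,0,0.005,0,20],[0,0,0,0,20]]}}

```text
time_s: 5.7
tool_pos: [0.5481, -0.1032, 0.0822]
eef_rot: [-3.141, 0.001, 0.004]
wrist_force: [0.3, -0.1, -0.8]
gripper_width: 0.0291
grip_force: 29.9
```

Call:
{"method": "move_arm", "body": {"motion": [[0,0,0.005,0,20],[0,0,0.003,0,20],[0,0,0.001,0,20],[0,0,0.001,0,20],[0,0,0.0005,0,20],[0,0,0,0,20],[0,0,0,0,20]]}}

```text
time_s: 6.28
tool_pos: [0.5491, -0.1033, 0.073]
eef_rot: [3.141, -0.0, 0.001]
wrist_force: [0.4, -0.5, -0.9]
gripper_width: 0.0294
grip_force: 29.9
```

Call:
{"method": "move_arm", "body": {"motion": [[0,0,0.001,0,20],[0,0,0.0007,0,20],[0,0,0,0,20],[0,0,0,0,40],[0,0,0,0,60],[0,0,0,0,80],[0,0,0,0,100],[0,0,0,0,100],[0,0,0,0,100],[0,0,0,0,100],[0,0,-0.01,0,100],[0,0,-0.025,0,100],[0,0,-0.035,0,100],[0,0,-0.035,0,100],[0,0,-0.025,0,100],[0,0,0,0,100]]}}

```text
time_s: 7.62
tool_pos: [0.5525, -0.1043, 0.2081]
eef_rot: [3.138, -0.0, 0.019]
wrist_force: [0.7, -0.5, -0.7]
gripper_width: 0.0854
grip_force: 0.0
```

Run:
```python
from h import *
import cv2
s=bot.get_state();print(s['tool_pos'],s['eef_rot'],s['qpos'])
im=bot.get_image("wrist")
cv2.imwrite("pics/w2.png",im["pixels"][:,:,::-1])
```

```text
[ 0.55249696 -0.10432286  0.20812977] [ 3.13753683e+00 -9.78420552e-05  1.91964992e-02] [-3.10323832e-01  2.63859440e-01  1.58098046e+00 -7.29547569e-05
  1.28388015e+00  1.26055506e+00]
```

View pics/w2.png

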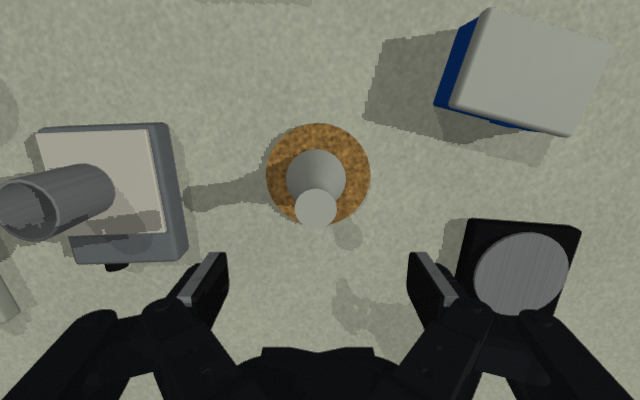

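The flask stands upright and centred on the mat (rim at (316,208), mat centre at (318,175)). Next is the bottle.

Call:
{"method": "move_arm", "body": {"motion": [[-0.004,-0.015,0,0,100],[-0.0082,-0.033,0,0,100],[-0.0082,-0.033,0,0,100],[-0.0082,-0.033,0,0,100],[-0.0082,-0.033,0,0,100],[-0.0082,-0.033,0,0,100],[-0.0082,-0.033,0,0,100],[-0.0082,-0.033,0,0,100],[-0.0082,-0.033,0,0,100],[-0.0082,-0.033,0,0,100],[-0.0082,-0.033,0,0,100],[-0.0082,-0.033,0,0,100],[-0.0082,-0.033,0,0,100],[-0.0082,-0.033,0,0,100],[-0.0034,-0.017,0,0,100],[0,0,0,0,100],[0,0,0,0,100],[0,0,0,0,100]]}}

```text
time_s: 9.17
tool_pos: [0.4339, 0.3569, 0.1999]
eef_rot: [3.139, 0.0, -0.004]
wrist_force: [0.4, -0.3, -0.7]
gripper_width: 0.0854
grip_force: 0.0
```

Run:
```python
from h import *
import cv2
s=bot.get_state();print(s['tool_pos'],s['eef_rot'],s['qpos'])
im=bot.get_image("wrist")
cv2.imwrite("pics/w3.png",im["pixels"][:,:,::-1])
```

```text
[0.43390295 0.3568852  0.19988235] [ 3.13930526e+00  3.33580611e-04 -3.62613709e-03] [ 5.64920313e-01  2.77250568e-01  1.58297611e+00 -7.23247882e-04
  1.28454062e+00  2.13570944e+00]
```

View pics/w3.png

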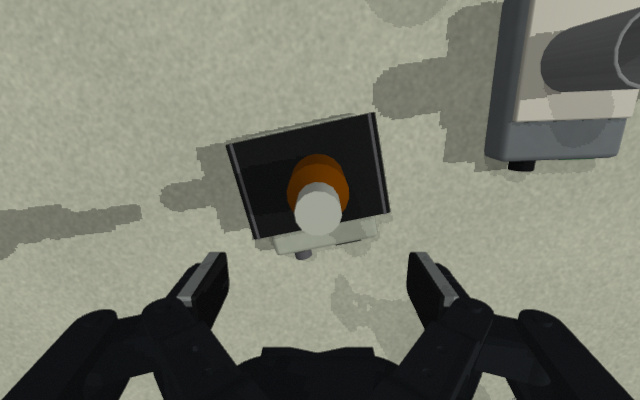

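The cap at (318,212) is centred under the tool, and the platform centre works out at about (0.436, 0.363), agreeing with the top view. I go down and grip the cap.

Call:
{"method": "move_arm", "body": {"motion": [[0.001,0,0.015,0,100],[0,0,0.025,0,100],[0,0,0.025,0,100],[0,0,0.018,0,100],[0,0,0.01,0,100],[0,0,0.004,0,100],[0,0,0,0,100],[0,0,0,0,25],[0,0,0,0,25],[0,0,0,0,25],[0,0,0,0,25],[0,0,0,0,25],[0,0,0,0,25],[0,0,0,0,25],[0,0,0,0,25],[0,0,0,0,25]], "squeeze": 40}}

```text
time_s: 10.55
tool_pos: [0.4366, 0.3579, 0.105]
eef_rot: [-3.141, -0.0, -0.002]
wrist_force: [-0.9, -1.3, 5.7]
gripper_width: 0.0332
grip_force: 39.5
```

Call:
{"method": "move_arm", "body": {"motion": [[0,0,0,0,25],[0,0,-0.005,0,25],[0,0,-0.01,0,25],[0,0,0,0,25],[0,0,0,0,25]]}}

```text
time_s: 10.97
tool_pos: [0.4364, 0.3581, 0.1197]
eef_rot: [-3.141, 0.0, -0.002]
wrist_force: [0.3, -0.5, -1.8]
gripper_width: 0.0331
grip_force: 39.9
```

Run:
```python
from h import *
import cv2
s=bot.get_state();print(s['tool_pos'],s['eef_rot'],s['wrist_force'])
a=bot.get_image("wrist")["pixels"][60:320,170:470]
b=bot.get_image("scene")["pixels"][90:190,320:440]
cv2.imwrite("pics/w4.png",cv2.hconcat([a,cv2.resize(b,(312,260),interpolation=cv2.INTER_CUBIC)])[:,:,::-1])
```

```text
[0.43640847 0.35812356 0.11966473] [-3.14077595e+00  2.39837310e-04 -1.83688846e-03] [ 0.30586894 -0.48308894 -1.83134207]
```

View pics/w4.png

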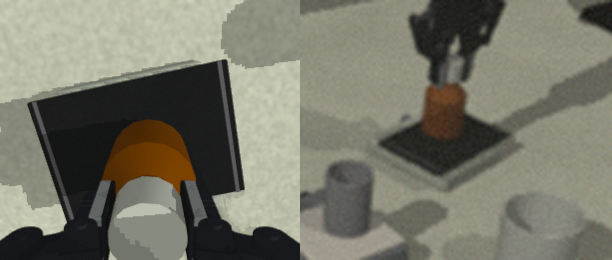

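The bottle hangs upright in the fingers, clear of the platform. I carry it to the scale.

Call:
{"method": "move_arm", "body": {"motion": [[0,0,-0.015,0,25],[0,0,-0.03,0,25],[0,0,-0.03,0,25],[0,0,-0.015,0,25],[0,0.01,0,0,25],[0,0.02,0,0,25],[0,0.03,0,0,25],[0,0.033,0,0,25],[0,0.033,0,0,25],[0,0.033,0,0,25],[0,0.033,0,0,25],[0,0.033,0,0,25],[0,0.033,0,0,25],[0,0.033,0,0,25],[0,0.033,0,0,25],[0,0.033,0,0,25],[0,0.033,0,0,25],[0,0.033,0,0,25],[0,0.033,0,0,25],[0,0.033,0,0,25]]}}

```text
time_s: 12.73
tool_pos: [0.4339, -0.1326, 0.2073]
eef_rot: [-3.14, 0.001, 0.005]
wrist_force: [1.0, -0.1, -0.7]
gripper_width: 0.033
grip_force: 40.1
```

Call:
{"method": "move_arm", "body": {"motion": [[0,0.033,0,0,25],[0,0.033,0,0,25],[0,0.033,0,0,25],[0,0.033,0,0,25],[0,0.033,0,0,25],[0,0.025,0,0,25],[0,0.015,0,0,25],[0,0.01,0,0,25],[0,0,0,0,25],[0,0,0,0,25],[0,0,0,0,25]]}}

```text
time_s: 13.65
tool_pos: [0.4356, -0.3445, 0.2088]
eef_rot: [-3.14, -0.001, 0.001]
wrist_force: [0.3, -0.7, -1.2]
gripper_width: 0.0331
grip_force: 40.1
```

Call:
{"method": "move_arm", "body": {"motion": [[0,0.002,0.015,0,25],[0,0,0.025,0,25],[0,0,0.025,0,25],[0,0,0.02,0,25],[0,0,0.013,0,25],[0,0,0.006,0,25],[0,0,0.003,0,25],[0,0,0.001,0,25],[0,0,0.001,0,25],[0,0,0.001,0,25],[0,0,0,0,25],[0,0,0,0,25]]}}

```text
time_s: 14.65
tool_pos: [0.4362, -0.3485, 0.0997]
eef_rot: [3.141, -0.0, 0.001]
wrist_force: [0.1, -0.4, -1.6]
gripper_width: 0.033
grip_force: 40.1
```

Call:
{"method": "move_arm", "body": {"motion": [[0,0,0.001,0,25],[0,0,0.001,0,25],[0,0,0.0007,0,25],[0,0,0,0,25],[0,0,0,0,25]]}}

```text
time_s: 15.07
tool_pos: [0.4361, -0.3485, 0.097]
eef_rot: [3.141, -0.0, 0.001]
wrist_force: [-0.2, 0.4, 3.8]
gripper_width: 0.0329
grip_force: 40.4
```

It has touched down (force +3.8 N). I release it, rise and head for the beaker.

Call:
{"method": "move_arm", "body": {"motion": [[0,0,0,0,45],[0,0,0,0,65],[0,0,0,0,85],[0,0,0,0,100],[0,0,0,0,100],[0,0,0,0,100],[0,0,-0.01,0,100],[0,0,-0.025,0,100],[0,0,-0.035,0,100],[0,0,-0.03,0,100],[0,0,-0.013,0,100],[0,0,0,0,100]]}}

```text
time_s: 16.07
tool_pos: [0.4377, -0.3501, 0.2143]
eef_rot: [3.135, -0.0, 0.01]
wrist_force: [-0.6, 0.3, 0.9]
gripper_width: 0.0854
grip_force: 0.0
```

Call:
{"method": "move_arm", "body": {"motion": [[0.003,-0.015,0,0,100],[0.0075,-0.033,0,0,100],[0.0075,-0.033,0,0,100],[0.0075,-0.033,0,0,100],[0.0075,-0.033,0,0,100],[0.0075,-0.033,0,0,100],[0.0075,-0.033,0,0,100],[0.0075,-0.033,0,0,100],[0.0075,-0.033,0,0,100],[0.0075,-0.033,0,0,100],[0.0075,-0.033,0,0,100],[0.0075,-0.033,0,0,100],[0.0075,-0.033,0,0,100],[0.0075,-0.033,0,0,100],[0.007,-0.025,0,0,100],[0.002,-0.01,0,0,100],[0,0,0,0,100],[0,0,0,0,100],[0,0,0,0,100]]}}

```text
time_s: 17.65
tool_pos: [0.5445, 0.1296, 0.2087]
eef_rot: [3.14, -0.001, -0.003]
wrist_force: [-0.5, -0.9, 0.1]
gripper_width: 0.0854
grip_force: 0.0
```

Run:
```python
from h import *
import cv2
s=bot.get_state();print(s['tool_pos'],s['eef_rot'],s['wrist_force'])
a=bot.get_image("wrist")["pixels"]
b=bot.get_image("top")["pixels"][250:345,400:500]
cv2.imwrite("pics/w5.png",cv2.vconcat([a,cv2.copyMakeBorder(cv2.resize(b,(200,190),interpolation=cv2.INTER_CUBIC),0,0,0,440,0)])[:,:,::-1])
```

```text
[0.54448105 0.12963154 0.20868571] [ 3.14034531e+00 -1.20283639e-03 -3.15054798e-03] [-0.46238865 -0.91579143  0.11175755]
```

View pics/w5.png

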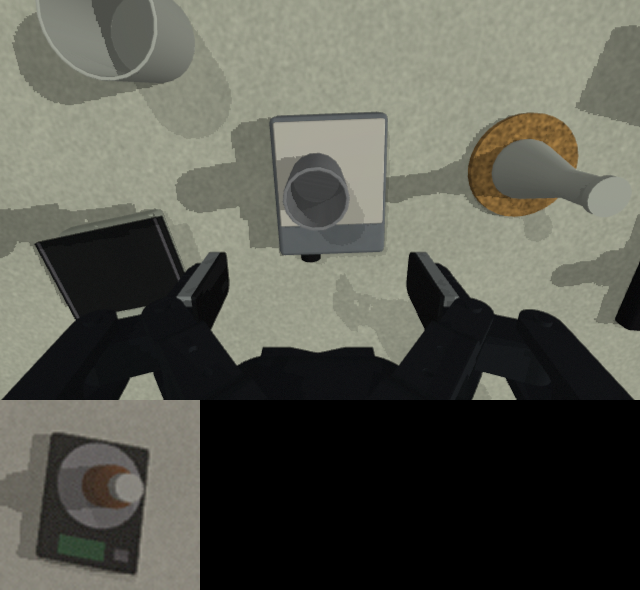

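The beaker rim at (317,198) puts the beaker at about (0.548, 0.130), and the plate centre averages about (0.553, 0.117). The bottle stands upright on the pan. I grip the beaker.

Call:
{"method": "move_arm", "body": {"motion": [[0.003,0,0.015,0,100],[0,0,0.025,0,100],[0,0,0.03,0,100],[0,0,0.03,0,100],[0,0,0.02,0,100],[0,0,0.015,0,100],[0,0,0.005,0,100],[0,0,0,0,100],[0,0,0,0,50],[0,0,0,0,50],[0,0,0,0,50],[0,0,0,0,50],[0,0,0,0,50],[0,0,0,0,50],[0,0,0,0,50],[0,0,0,0,50]]}}

```text
time_s: 19.08
tool_pos: [0.5497, 0.1308, 0.0711]
eef_rot: [3.141, 0.0, 0.005]
wrist_force: [-0.4, -0.2, 6.6]
gripper_width: 0.0531
grip_force: 42.4
```

Call:
{"method": "move_arm", "body": {"motion": [[0,0,-0.01,0,50],[0,0,-0.02,0,50],[0,0,-0.025,0,50],[0,0,-0.015,0,50],[-0.006,-0.013,0,0,50],[-0.014,-0.028,0,0,50],[-0.015,-0.031,0,0,50],[-0.015,-0.031,0,0,50],[-0.015,-0.031,0,0,50],[-0.015,-0.031,0,0,50],[-0.014,-0.031,0,0,50],[-0.012,-0.025,0,0,50],[-0.006,-0.012,0,0,50],[0,0,0,0,50],[0,0,0,0,50],[0,0,0,0,50]]}}

```text
time_s: 20.42
tool_pos: [0.4364, 0.3628, 0.1389]
eef_rot: [3.14, -0.0, -0.001]
wrist_force: [1.3, -0.8, -0.9]
gripper_width: 0.0532
grip_force: 42.5
```

Call:
{"method": "move_arm", "body": {"motion": [[0,0,0.015,0,50],[0,0,0.025,0,50],[0,0,0.018,0,50],[0,0,0.008,0,50],[0,0,0.004,0,50],[0,0,0.002,0,50],[0,0,0.001,0,50],[0,0,0.001,0,50],[0,0,0,0,50],[0,0,0,0,50]]}}

```text
time_s: 21.25
tool_pos: [0.437, 0.364, 0.0661]
eef_rot: [-3.141, 0.0, -0.002]
wrist_force: [-0.1, 0.9, -1.3]
gripper_width: 0.0535
grip_force: 42.5
```

Call:
{"method": "move_arm", "body": {"motion": [[0,0,0.001,0,50],[0,0,0.001,0,50],[0,0,0.0007,0,50],[0,0,0,0,50],[0,0,0,0,50]]}}

```text
time_s: 21.67
tool_pos: [0.4368, 0.3641, 0.0641]
eef_rot: [-3.141, -0.0, -0.002]
wrist_force: [-2.1, -0.6, 6.2]
gripper_width: 0.0533
grip_force: 43.1
```

It has touched down. I release it and go to the flask on the mat.

Call:
{"method": "move_arm", "body": {"motion": [[0,0,0,0,65],[0,0,0,0,80],[0,0,0,0,100],[0,0,0,0,100],[0,0,0,0,100],[0,0,-0.01,0,100],[0,0,-0.025,0,100],[0,0,-0.035,0,100],[0,0,-0.035,0,100],[0,0,-0.03,0,100],[0,0,-0.015,0,100],[0,0,0,0,100]]}}

```text
time_s: 22.67
tool_pos: [0.4387, 0.3652, 0.218]
eef_rot: [-3.136, 0.0, -0.013]
wrist_force: [0.8, 1.0, -0.1]
gripper_width: 0.0856
grip_force: 0.0
```

Call:
{"method": "move_arm", "body": {"motion": [[0.003,0.015,0,0,100],[0.0078,0.0325,0,0,100],[0.0078,0.0325,0,0,100],[0.0078,0.0325,0,0,100],[0.0078,0.0325,0,0,100],[0.0078,0.0325,0,0,100],[0.0078,0.0325,0,0,100],[0.0078,0.0325,0,0,100],[0.0078,0.0325,0,0,100],[0.0078,0.0325,0,0,100],[0.0078,0.0325,0,0,100],[0.0078,0.0325,0,0,100],[0.0078,0.0325,0,0,100],[0.0078,0.0325,0,0,100],[0.006,0.022,0,0,100],[0.002,0.008,0,0,100],[0,0,0,0,100],[0,0,0,0,100],[0,0,0,0,100]]}}

```text
time_s: 24.25
tool_pos: [0.5481, -0.1023, 0.2123]
eef_rot: [-3.14, -0.001, 0.002]
wrist_force: [-0.6, -0.5, -0.3]
gripper_width: 0.0854
grip_force: 0.0
```

Call:
{"method": "move_arm", "body": {"motion": [[0.001,0.001,0.015,0,100],[0,0,0.03,0,100],[0,0,0.03,0,100],[0,0,0.03,0,100],[0,0,0.02,0,100],[0,0,0.011,0,100],[0,0,0.005,0,100],[0,0,0,0,100],[0,0,0,0,20],[0,0,0,0,20],[0,0,0,0,20],[0,0,0,0,20],[0,0,0,0,20],[0,0,0,0,20],[0,0,0,0,20],[0,0,0,0,20],[0,0,0,0,20]], "squeeze": 30}}

```text
time_s: 25.67
tool_pos: [0.5504, -0.1047, 0.0725]
eef_rot: [-3.142, 0.001, -0.002]
wrist_force: [0.3, 1.7, 5.8]
gripper_width: 0.0293
grip_force: 29.2
```

Call:
{"method": "move_arm", "body": {"motion": [[0,0,-0.01,0,20],[0,0,-0.025,0,20],[0,0,-0.03,0,20],[0,0,-0.02,0,20],[0,0,-0.005,0,20],[0.001,-0.013,0,0,20],[0.001,-0.03,0,0,20],[0.001,-0.032,0,0,20],[0,-0.032,0,0,20],[0,-0.032,0,0,20],[0,-0.032,0,0,20],[0,-0.027,0,0,20],[0,-0.015,0,0,20],[0,-0.0085,0,0,20],[0,0,0,0,20],[0,0,0,0,20],[0,0,0,0,20]]}}

```text
time_s: 27.08
tool_pos: [0.5525, 0.1158, 0.161]
eef_rot: [3.141, -0.001, -0.002]
wrist_force: [-0.4, 1.2, -1.0]
gripper_width: 0.0289
grip_force: 29.9
```

Call:
{"method": "move_arm", "body": {"motion": [[0,-0.001,0.015,0,20],[0,0,0.02,0,20],[0,0,0.008,0,20],[0,0,0.003,0,20],[0,0,0.002,0,20],[0,0,0.001,0,20],[0,0,0.001,0,20],[0,0,0.0007,0,20],[0,0,0,0,20],[0,0,0,0,20]]}}

```text
time_s: 27.92
tool_pos: [0.5531, 0.1178, 0.1114]
eef_rot: [3.142, -0.0, 0.001]
wrist_force: [0.3, 0.5, -0.5]
gripper_width: 0.0292
grip_force: 29.9
```

Call:
{"method": "move_arm", "body": {"motion": [[0,0,0.001,0,20],[0,0,0.0008,0,20],[0,0,0.0004,0,20],[0,0,0,0,20],[0,0,0,0,20]]}}

```text
time_s: 28.33
tool_pos: [0.5533, 0.118, 0.1095]
eef_rot: [-3.141, 0.0, -0.002]
wrist_force: [0.4, 1.2, 6.7]
gripper_width: 0.029
grip_force: 29.9
```

It has touched down. I release it, rise, and back off toward the base so the top camera sees everything.

Call:
{"method": "move_arm", "body": {"motion": [[0,0,0,0,45],[0,0,0,0,65],[0,0,0,0,85],[0,0,0,0,100],[0,0,0,0,100],[0,0,0,0,100],[0,0,-0.01,0,100],[0,0,-0.025,0,100],[0,0,-0.035,0,100],[0,0,-0.03,0,100],[-0.015,0.02,-0.01,0,100],[-0.03,0.02,0,0,100],[-0.03,0.02,0,0,100],[-0.03,0.02,0,0,100],[-0.03,0.02,0,0,100],[-0.03,0.02,0,0,100],[-0.015,0.01,0,0,100],[0,0,0,0,100],[0,0,0,0,100]]}}

```text
time_s: 29.92
tool_pos: [0.3729, -0.0125, 0.2198]
eef_rot: [3.141, -0.003, 0.004]
wrist_force: [0.3, 0.3, 0.8]
gripper_width: 0.0856
grip_force: 0.0
```

Run:
```python
from h import *
import cv2
s=bot.get_state();print(s['tool_pos'],s['eef_rot'],s['wrist_force'])
a=bot.get_image("top")["pixels"]
a=cv2.convertScaleAbs(a,alpha=1.5)
g=lambda x,y:cv2.resize(a[y:y+75,x:x+65],None,fx=4,fy=4,interpolation=cv2.INTER_CUBIC)
cv2.imwrite("pics/t2.png",cv2.hconcat([g(150,230),g(247,200),g(415,260)])[:,:,::-1])
```

```text
[ 0.37287855 -0.0125087   0.21976242] [ 3.14135497 -0.00327769  0.00421382] [0.30138214 0.26284146 0.80679324]
```

View pics/t2.png

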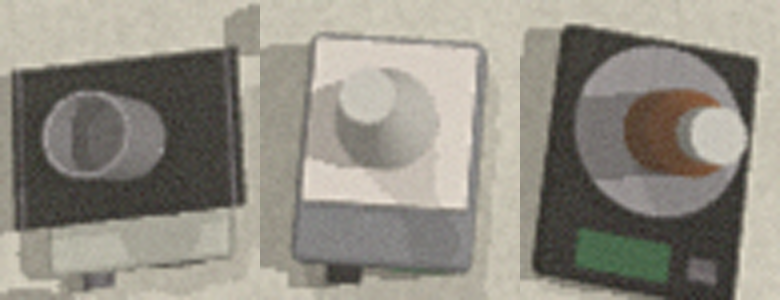

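All three stand upright. I read the beaker rim at (87,135), the flask rim at (367,97) and the cap at (718,136), and check how well each is centred.

Run:
```python
from h import *
im=bot.get_image("top")
for n,o,uv,z,c in [("beaker",(150,230),(87,135),.110,(.436,.363)),("flask",(247,200),(107,97),.155,(.553,.117)),("bottle",(415,260),(198,136),.130,(.436,-.3465))]:
    p=back(im,crop(o,uv),z)[0];print(n,p,p-c)
```

```text
beaker [0.43284403 0.36487208] [-0.00315597  0.00187208]
flask [0.54994762 0.1212678 ] [-0.00305238  0.0042678 ]
bottle [ 0.43364506 -0.3477617 ] [-0.00235494 -0.0012617 ]
```

All three are within about 5 mm of centre, so I hand the job in.

```bash
python3 -c "
from station import bot
print(bot.job_done())"
```

```text
the job is handed in; nothing more can be done
None
```

The job is handed in: the flask is on the stirrer, the beaker on the shaker and the bottle on the scale, each upright and measured within about 6 mm of centre, after the flask was parked on the mat; the hand-in gave no verdict.

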